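Take the blue pipette out of the bench drawer

ROBOT

A 6-joint arm with a two-finger parallel gripper is mounted at the origin on the work surface. World frame = base frame: x ahead of the robot, y to its left, z up, the work surface at z = 0. Lengths are in m, angles in rad, forces in N, time in s.
With the tool pointing down it reaches from about 0.3 to 0.75 m from the base axis. Payload 8.5 kg.
Tool frame: the origin (TCP) lies between the finger pads; the fingertips stand 22 mm ahead of it and the grasp point (between the pads) lies 3 mm ahead of it (manip.tips_ahead is the distance from the TCP to the fingertips, in m); z points along the fingers, y is the line along which they close (so a half turn about z gives the same grasp; the last joint's range is limited). The gripper opens to 85 mm and grips with 20 to 120 N. Pads are 22 mm wide; open, the fingers measure 114 mm over their backs; the gripper's body (76 mm by 85 mm) begins 54 mm behind the grasp point. The pads swing forward as they close: fully open they stand 13 mm farther back than shut.
Start: joints at [-0.215, 0.381, 1.297, -0, 1.464, -0.215], TCP at [0.55, 0, 0.253] pointing down, gripper open.
Joint ranges: [-3.11, 3.11], [-0.89, 2.33], [0.22, 2.48], [-1.42, 4.56], [0.17, 2.85], [-2.88, 2.88]. Speed limits (rad/s): [2.39, 2.39, 3.14, 3.14, 3.14, 3.14].

INTERFACE

Orientations are given as a unit quaternion [x, y, z, w].
In Python, from plant import manip gives the robot as it stands.
- The arm moves only by the tool apply_moves, never from a script. Its argument "increments" is a list that holds one entry, the list of rows, each a list of 7 numbers: the shift along the world's x, y, z as a fraction of full scale, then the turn, a rotation vector about the world's x, y, z as a fraction of full scale, then the gripper command: -1 is fully open, 1 is shut, values between are in proportion. A call has 1 to 20 rows; each row shifts and turns the commanded pose from where the row before left it; what a row does not reach is not made up. Full scale, the value 1, is 5 cm for a shift and 4 degrees for a turn. A row lasts 1/8 s, in which the tool goes at most 62.5 mm and 10.7 degrees, less where a joint would pass 70% of its speed; a pose out of reach is approached as far as the arm can. A call with a number of a shift or a turn outside -1 to 1 is refused whole. A call with a gripper value outside its range is refused whole. The fingers move at their own pace and stop on an object; the grip force is fixed at half the most. Time passes only in rows, so rows that do not move let the fingers close. It gives the time, the measured TCP pose, the force, the opening and the grip force at its end, in the units of the state.
- manip.read_state(): the state, without advancing time (a new reading comes with each control period).
- manip.camera(name): name is "scene" or "side" or "wrist"; returns a dict with "img" (420x560x3 uint8, blue, green, red), "fx", "fy", "cx", "cy" (pixels), "k1" (the pictures are not rectified: a ray, as slopes to the right and down, at radius r is drawn at 1 + k1 r^2 times it, then the intrinsics apply), "cam_to_world" (4x4, takes a point from camera to world coordinates). Camera axes: x right, y down, z forward; pixel columns grow to the right and rows downward; lengths in m; the calibration is good to about 2 mm. A picture is of the moment at which its call begins. There is no depth.
- manip.job_done(): hands the job in; it is judged then, once.
The state is a dict: "t": time; "joints": joint angles; "dq": joint speeds; "tau": joint torques, N m; "ee_pos": TCP position; "tcp_rot": TCP orientation; "force": force on the tool from outside, world axes, zero at the start; "moment": the same for the moment, N m; "gripper_width": finger opening in m; "finger_force": force on a finger pad.
Only numpy, scipy, OpenCV 4.12 (cv2) and the standard library are available. Lean on these libraries where they do the work, as an engineer would, in place of code of your own. Each camera call takes 0.05 s, during which the arm holds its last target. There are 200 camera calls.

TASK

Pull the upper drawer of the bench cabinet out to its stop, then take hold of the pipette with the blue button and draw it out through the gap between the drawer front and the cabinet: it is longer than the gap, so bring it out on a slant, button end first, without forcing it against the cabinet and never with its nozzle pointing up. Finish while holding it still in the gripper, nozzle end clearly lower than the button end and the whole pipette well clear above the cabinet, touching nothing else. Leave the drawer standing open, the pink pipette lying in it, and the things on the bench undisturbed.

Things in the scene. Friction and masses are not known exactly. Their poses are not given: they have to be found in the camera images.
- cabinet: White two-drawer bench cabinet, fixed: 260 wide, 360 deep, 142 high, at the robot's left, drawers facing its right. Origin: at bench level under the middle of the body's front face; x points into the depth, y across, z up. Blue-grey drawer fronts, 16 thick, lie before that face. Lower drawer locked. Top panel z 128 to 142, its edge flush with the front face.
- drawer (a joint): Upper drawer's travel, m: 0 shut, 0.190 at its stop; it slides along the cabinet's -x. A self-closing spring pulls it shut, strongest over the first 40 mm (7 N to pull it, friction included); let go beyond 100 mm, it stays where it is. At the stop the gap from the back of its front panel to the cabinet is 190 long; the drawer's rear stays under the top panel.
- drawer_handle (a point): Middle of the upper drawer's dark steel bar handle, moving with it: round bar 10 in diameter, 110 long, along the cabinet's y, axis 42 in front of the drawer front, 58 in front of the cabinet's front face when shut, 110 above the bench, 32 below the cabinet's top. Its ends turn back to the drawer front.
- drawer_floor (a point): On the upper drawer's floor, 75 above the bench, at the middle of the back of its front panel; moves with the drawer; axes as the cabinet's. Inside, the drawer is 320 long (x 0 to 320) and 212 wide; steel walls 42 high; front panel 256 wide, its top 54 above the floor, the cabinet's top panel's underside 53 above it.
- pipette_blue: Pipette to take: white, blue button and bands, 285 long, 95 g, lying in the upper drawer (unseen while shut), left or right side, button end to the front. Origin: underside of the hand grip near the centre of mass; x along it to the button end, z up. Grip: flat sides, 26 wide (y), 30 high, x -45 to 75, finger hook on top x 33 to 56 up to z 43. Grasp across y at the origin. Button to x 105.
- pipette_blue_nozzle (a point): Nozzle end of the blue pipette, on its axis: 180 from the origin along -x, 15 above its underside. The round barrel tapers from 24 in diameter at the hand grip (x -45) to 15 at x -90 and 9 at the nozzle end.
- pipette_pink: A second, equal pipette with a pink button and pink bands, lying on the drawer's other side, about 100 beside the blue one; origin and axes as the blue one's. Stays in the drawer.
- tip_box: Dark blue pipette-tip box with pink top, 84 x 122 x 67 high, loose on the bench at the right; origin under its centre. Leave alone.
- tube_rack: Green tube rack, 75 x 200, 52 high with tubes, loose at the right; origin under its centre. Leave alone.
- reagent_bottle: Amber bottle with blue cap, 66 in diameter, 140 high, loose at the right; origin under its centre. Leave alone.
- beaker: Clear beaker, 72 in diameter, 90 high, loose at the right; origin under its centre. Leave alone.
- timer: Small white timer, 65 x 65 x 18, loose at the right; origin under its centre. Leave alone.

How it is judged:
On the way, in this order (a step that is already met when the one before it is completed fails the run):
1. the drawer has been pulled out to its stop (value of joint drawer above 0.18 m), for 0.2 s.
2. the blue pipette is in the fingers and slanted, button end up, with its nozzle end still below the cabinet's top (contact force between the fingers and pipette_blue above 1 N and angle between pipette_blue's own x axis and vertical below 1.45 rad and height (world z) of pipette_blue_nozzle below 0.142 m), for 0.1 s.
At the end, for the whole second after the job is handed in: Blue pipette held still in the fingers, nozzle end over 23 mm above the cabinet's top, axis sloping over 15 degrees with the nozzle lower, touching neither cabinet, drawer nor pink pipette; drawer over 100 mm open; pink pipette lying in the drawer (contact force between the fingers and pipette_blue above 1 N and height (world z) of pipette_blue_nozzle above 0.165 m and angle between pipette_blue's own x axis and vertical below 1.31 rad and contact force between pipette_blue and cabinet below 0.05 N and contact force between pipette_blue and pipette_pink below 0.05 N and linear speed of pipette_blue below 0.03 m/s and angular speed of pipette_blue below 0.2 rad/s and value of joint drawer above 0.1 m and height (world z) of pipette_pink between 0.065 and 0.095 m); the arm keeps its last pose, push and grip.
It fails at once if the blue pipette is turned nozzle up (more than 20 degrees above level) (angle between pipette_blue's own x axis and vertical above 1.92 rad).
It fails at once if the blue pipette is forced against the cabinet or drawer with more than 30 N (contact force between pipette_blue and cabinet above 30 N).
It fails at once if the pink pipette is lifted out of the drawer (height (world z) of pipette_pink above 0.105 m).
It fails at once if one of the things on the bench is shifted by more than 30 mm (distance of any of tip_box, tube_rack, reagent_bottle, beaker, timer from where it was at the start of the episode above 0.03 m).
It also fails if it takes over 48 s, if anything falls off the work surface, if the arm or the gripper's body presses on something with over 40 N, if the wrist force passes 120 N, or if a joint passes its speed limit or range.

## Working session

There is one attempt and no reset: what is moved stays moved. The work goes in short steps, Python scripts to look and compute and a tool call to move; the robot and the scene stay as the last step left them, time stands still between calls to the robot, and variables do not carry over. Pictures are saved under pics/ and viewed, at most 10 in all, crops included, and the job is handed in when it is done.

Besides the shell and the picture viewer there is one more tool, called after ">>>" by a JSON object that holds its "name" and its "arguments", one argument or row to a line. apply_moves: Moves the arm, as the interface text tells. Shift numbers are shares of 5 cm and turn numbers shares of 4 degrees, none past 1 either way. Its arguments: {"type":"object","properties":{"increments":{"type":"array"}},"required":["increments"]}

```bash
ls; mkdir -p pics; cat > h.py <<'E'
import numpy as np, cv2
from plant import manip
def ray(c,u,v):
    x=(u-c["cx"])/c["fx"]; y=(v-c["cy"])/c["fy"]
    rd=np.hypot(x,y); r=rd
    for _ in range(20): r=rd/(1+c["k1"]*r*r)
    s=r/rd if rd>0 else 1
    T=np.array(c["cam_to_world"]); d=T[:3,:3]@np.array([x*s,y*s,1]); return T[:3,3],d
def onplane(c,u,v,z):
    o,d=ray(c,u,v); return o+d*(z-o[2])/d[2]
def proj(c,p):
    T=np.linalg.inv(np.array(c["cam_to_world"])); q=T[:3,:3]@p+T[:3,3]
    x,y=q[:2]/q[2]; f=1+c["k1"]*(x*x+y*y); return c["fx"]*x*f+c["cx"],c["fy"]*y*f+c["cy"]
E
python3 - <<'E'
from h import *
a=manip.camera("scene");b=manip.camera("side")
cv2.imwrite("pics/s1.png",a["img"]);cv2.imwrite("pics/d1.png",b["img"])
for c in(a,b):print(np.round(c["cam_to_world"],3),c["fx"],c["k1"])
print(manip.read_state())
E
```

```text
pics
[[ 0.772  0.442 -0.456  1.247]
 [ 0.635 -0.546  0.546 -0.852]
 [-0.007 -0.711 -0.703  1.248]
 [ 0.     0.     0.     1.   ]] 515.7167428536463 -0.12667968876985564
[[ 0.755 -0.496  0.429 -0.033]
 [-0.655 -0.586  0.477 -0.589]
 [ 0.014 -0.641 -0.767  1.094]
 [ 0.     0.     0.     1.   ]] 445.9250260089128 -0.04595882508896271
{'t': 0.1, 'joints': array([-2.15307116e-01,  3.81093560e-01,  1.29814805e+00,  2.25261572e-05,
        1.46361639e+00, -2.15282598e-01]), 'dq': array([-5.44499638e-04, -8.89816742e-04, -3.47165846e-03,  6.23050611e-04,
       -1.00501592e-03, -1.87071013e-05]), 'tau': array([ 3.76895419e-03, -4.49219084e+01, -2.31655884e+01, -2.33104493e-04,
        3.63802450e-03,  7.57992581e-06]), 'ee_pos': array([5.49764429e-01, 5.06686645e-05, 2.52804790e-01]), 'tcp_rot': array([ 7.07116165e-01,  7.07097114e-01, -3.32037359e-04, -5.38653887e-04]), 'force': array([-0.27380869, -0.3131039 ,  1.04782485]), 'moment': array([ 0.02117829,  0.02014698, -0.04357066]), 'finger_force': 0.0, 'gripper_width': 0.08525054124178076}
```

View pics/s1.png

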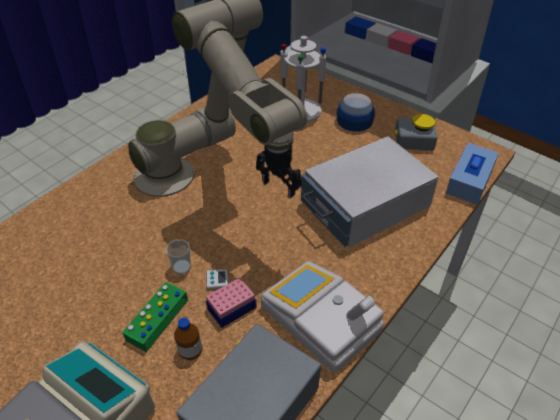

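View pics/d1.png

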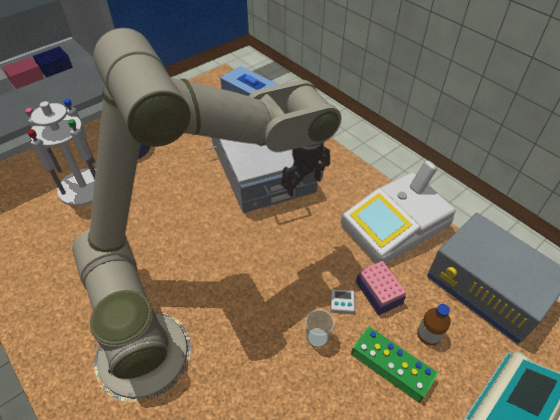

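```bash
python3 - <<'E'
import cv2,numpy as np
a=cv2.imread("pics/s1.png")[130:255,280:445];b=cv2.imread("pics/d1.png")[120:250,200:350]
A=cv2.resize(a,(800,606),interpolation=3)[:, :]
cv2.imwrite("pics/s1z.png",cv2.resize(a,(660,500),interpolation=cv2.INTER_CUBIC))
E
```

```text
(no output)
```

View pics/s1z.png

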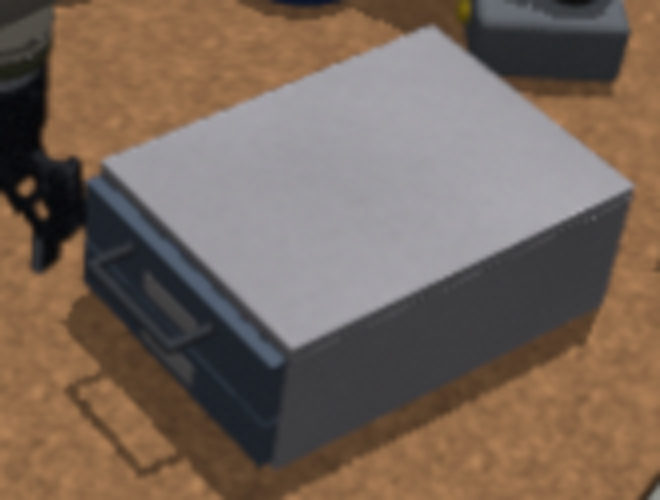

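The crop (x4, offset 280,130) shows the cabinet: top corners at zoom (105,165), (435,27), (632,187), (290,350); handle bar from (95,262) to (172,347).

```bash
python3 - <<'E'
from h import *
c=manip.camera("scene")
P=[onplane(c,280+u/4,130+v/4,.142) for u,v in((105,165),(435,27),(632,187),(290,350))]
H=[onplane(c,280+u/4,130+v/4,.11) for u,v in((95,262),(172,347))]
print(np.round(P,4));print(np.round(H,4))
for i in range(4):print(np.linalg.norm(P[i]-P[i-1]))
x=(P[1]-P[0])+(P[2]-P[3]);print("into depth deg",np.degrees(np.arctan2(x[1],x[0])))
w=P[3]-P[0];print("across deg",np.degrees(np.arctan2(w[1],w[0])))
x/=np.linalg.norm(x);m=sum(P)/4-x*.18;print("front mid",m,"handle pred",m-.058*x, np.mean(H,0),np.linalg.norm(H[0]-H[1]))
E
```

```text
[[0.4955 0.2162 0.142 ]
 [0.6108 0.5573 0.142 ]
 [0.85   0.47   0.142 ]
 [0.7328 0.1323 0.142 ]]
[[0.5401 0.1452 0.11  ]
 [0.6448 0.1058 0.11  ]]
0.25167801383679306
0.3600353490263595
0.2546920531901206
0.35750691059499934
into depth deg 71.0898400223906
across deg -19.467810837649647
front mid [0.6139323  0.17366425 0.142     ] handle pred [0.59513536 0.11879463 0.142     ] [0.59243111 0.12547727 0.11      ] 0.11185448672657664
```

>>> {"name": "apply_moves", "arguments": {
  "increments": [
    [[0.05, 0.135, 0, 0, 0, 0.985, 0.15], [0.05, 0.135, 0, 0, 0, 0.985, 0.15], [0.05, 0.135, 0, 0, 0, 0.985, 0.15], [0.05, 0.135, 0, 0, 0, 0.985, 0.15], [0.05, 0.135, 0, 0, 0, 0.985, 0.15], [0.05, 0.135, 0, 0, 0, 0.985, 0.15], [0.05, 0.135, 0, 0, 0, 0.985, 0.15], [0.05, 0.135, 0, 0, 0, 0.985, 0.15], [0.05, 0.135, 0, 0, 0, 0.985, 0.15], [0.05, 0.135, 0, 0, 0, 0.985, 0.15], [0.05, 0.135, 0, 0, 0, 0.985, 0.15], [0.05, 0.135, 0, 0, 0, 0.985, 0.15], [0.05, 0.135, 0, 0, 0, 0.985, 0.15], [0.05, 0.135, 0, 0, 0, 0.985, 0.15], [0.05, 0.135, 0, 0, 0, 0.985, 0.15], [0.05, 0.135, 0, 0, 0, 0.985, 0.15], [0.05, 0.135, 0, 0, 0, 0.985, 0.15], [0, 0, 0, 0, 0, 0.985, 0.15], [0, 0, 0, 0, 0, 0, 0.15]]
  ]
}}

```text
t: 2.52
ee_pos: [0.5924, 0.1148, 0.253]
tcp_rot: [0.166, 0.986, -0.0, -0.0]
force: [-0.7, 0.5, 0.1]
gripper_width: 0.0365
finger_force: 0.0
```

```bash
python3 - <<'E'
from h import *
c=manip.camera("wrist");s=manip.read_state()
cv2.imwrite("pics/w1.png",c["img"])
print(s["ee_pos"],s["tcp_rot"],s["gripper_width"],s["joints"]);print(np.round(c["cam_to_world"],3))
print("handle pred px",proj(c,np.array([.594,.122,.11])))
E
```

```text
[0.59241341 0.11474018 0.25308741] [ 1.66461408e-01  9.86047934e-01 -5.00778594e-05 -2.60641569e-04] 0.03601366088303553 [-4.65497131e-03  4.76269123e-01  1.13999923e+00 -1.44695960e-05
  1.52585492e+00 -1.24097081e+00]
[[ 0.328  0.9    0.288  0.519]
 [ 0.945 -0.312 -0.101  0.141]
 [-0.001  0.306 -0.952  0.374]
 [ 0.     0.     0.     1.   ]]
handle pred px (np.float64(291.31457545158014), np.float64(204.02906212906615))
```

View pics/w1.png

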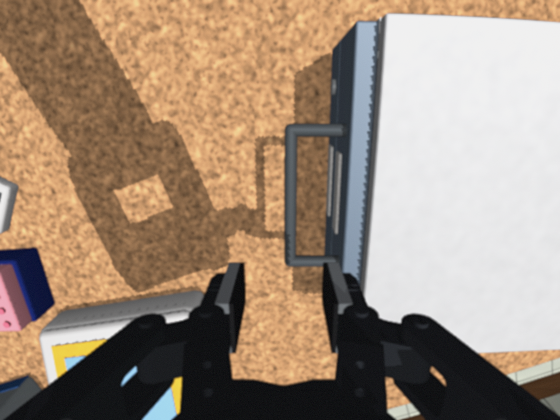

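The wrist view shows the handle bar vertical, centre about (291,195), from (291,130) to (291,262), matching the prediction; cabinet front edge from (384,18) to (365,290).

```bash
python3 - <<'E'
from h import *
c=manip.camera("wrist")
a,b=[onplane(c,291.5,v,.115) for v in(130,262)]
print(a,b,(a+b)/2,np.linalg.norm(a-b),np.degrees(np.arctan2(*(b-a)[1::-1])))
p,q=onplane(c,384,18,.142),onplane(c,364,290,.142);print(p,q,np.degrees(np.arctan2(*(q-p)[1::-1])))
E
```

```text
[0.53770391 0.1411456  0.115     ] [0.64129909 0.10592309 0.115     ] [0.5895015  0.12353434 0.115     ] 0.10941931505008266 -18.77810839743707
[0.48899426 0.21840203 0.142     ] [0.67061452 0.15575241 0.142     ] -19.03179290675244
```

>>> {"name": "apply_moves", "arguments": {
  "increments": [
    [[-0.04, 0.18, -0.35, 0, 0, 0, 0.15], [0, 0, -0.35, 0, 0, 0, 0.15], [0, 0, -0.35, 0, 0, 0, 0.15], [0, 0, -0.35, 0, 0, 0, 0.15], [0, 0, -0.35, 0, 0, 0, 0.15], [0, 0, -0.35, 0, 0, 0, 0.15], [0, 0, -0.35, 0, 0, 0, 0.15], [0, 0, -0.35, 0, 0, 0, 0.15], [0, 0, 0, 0, 0, 0, 0.15], [0, 0, 0, 0, 0, 0, 1], [0, 0, 0, 0, 0, 0, 1], [0, 0, 0, 0, 0, 0, 1], [0, 0, 0, 0, 0, 0, 1], [0, 0, 0, 0, 0, 0, 1]]
  ]
}}

```text
t: 4.38
ee_pos: [0.5901, 0.1215, 0.1143]
tcp_rot: [0.166, 0.986, -0.002, -0.0]
force: [-5.0, -12.3, 3.5]
gripper_width: 0.0077
finger_force: 58.5
```

>>> {"name": "apply_moves", "arguments": {
  "increments": [
    [[-0.069, -0.2, 0, 0, 0, 0, 1], [-0.069, -0.2, 0, 0, 0, 0, 1], [-0.069, -0.2, 0, 0, 0, 0, 1], [-0.069, -0.2, 0, 0, 0, 0, 1], [-0.069, -0.2, 0, 0, 0, 0, 1], [-0.069, -0.2, 0, 0, 0, 0, 1], [-0.069, -0.2, 0, 0, 0, 0, 1], [-0.069, -0.2, 0, 0, 0, 0, 1], [-0.069, -0.2, 0, 0, 0, 0, 1], [-0.069, -0.2, 0, 0, 0, 0, 1], [-0.069, -0.2, 0, 0, 0, 0, 1], [-0.069, -0.2, 0, 0, 0, 0, 1], [-0.069, -0.2, 0, 0, 0, 0, 1], [-0.069, -0.2, 0, 0, 0, 0, 1], [-0.069, -0.2, 0, 0, 0, 0, 1], [-0.069, -0.2, 0, 0, 0, 0, 1], [-0.069, -0.2, 0, 0, 0, 0, 1], [-0.069, -0.2, 0, 0, 0, 0, 1], [0, 0, 0, 0, 0, 0, 1], [0, 0, 0, 0, 0, 0, 1]]
  ]
}}

```text
t: 6.88
ee_pos: [0.528, -0.0572, 0.1143]
tcp_rot: [0.166, 0.986, -0.001, 0.0]
force: [-4.3, -0.7, 8.2]
gripper_width: 0.0077
finger_force: 60.0
```

>>> {"name": "apply_moves", "arguments": {
  "increments": [
    [[-0.02, -0.06, 0, 0, 0, 0, 1], [0, 0, 0, 0, 0, 0, 1], [0, 0, 0, 0, 0, 0, 1], [0, 0, 0, 0, 0, 0, 0.15], [0, 0, 0, 0, 0, 0, 0.15], [0, 0, 0, 0, 0, 0, 0.15], [0, 0, 0.5, 0, 0, 0, 0.15], [0, 0, 0.5, 0, 0, 0, 0.15], [0, 0, 0.5, 0, 0, 0, 0.15], [0, 0, 0.5, 0, 0, 0, 0.15], [0, 0, 0.5, 0, 0, 0, 0.15], [0, 0, 0.5, 0, 0, 0, 0.15], [0, 0, 0.5, 0, 0, 0, 0.15], [0, 0, 0, 0, 0, 0, 0.15]]
  ]
}}

```text
t: 8.62
ee_pos: [0.5278, -0.0596, 0.2896]
tcp_rot: [0.166, 0.986, -0.0, 0.002]
force: [-0.8, -0.1, -0.4]
gripper_width: 0.0361
finger_force: 0.0
```

```bash
python3 - <<'E'
from h import *
c=manip.camera("wrist");s=manip.read_state()
cv2.imwrite("pics/w2.png",c["img"])
print(s["ee_pos"],s["joints"],s["force"])
d=np.array([.3256,.9455,0]);h=np.array([.59,.1225,.11])-.19*d
for p in (h,h+.042*d,h+.058*d,h+.248*d):print(p,proj(c,p))
E
```

```text
[ 0.5273308  -0.05942939  0.28816453] [-3.35401605e-01  3.23164683e-01  1.28413124e+00 -2.02999948e-04
  1.53372763e+00 -1.57295149e+00] [ 0.45101728 -0.99669139 -0.13058517]
[ 0.528136 -0.057145  0.11    ] (np.float64(285.151102590331), np.float64(192.53961476486865))
[ 0.5418112 -0.017434   0.11     ] (np.float64(330.69389565136134), np.float64(192.48251100345158))
[ 0.5470208 -0.002306   0.11     ] (np.float64(347.97916401592335), np.float64(192.47341888566245))
[0.6088848 0.177339  0.11     ] (np.float64(543.4656594255562), np.float64(192.91399090677226))
```

View pics/w2.png

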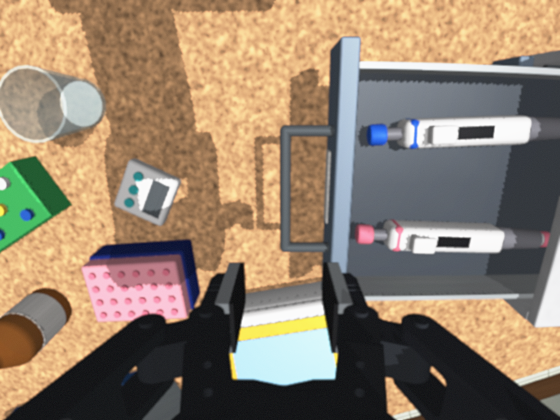

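The drawer is open: blue pipette at the top of the picture, button tip at (367,135), grip's rear end about (533,131); pink one below, button at (358,233).

```bash
python3 - <<'E'
from h import *
c=manip.camera("wrist");im=c["img"].astype(int)
d=np.array([.3256,.9455,0]);w=np.array([.9455,-.3256,0])
h=np.array([.59,.1225,.11])-.19*d; F=h+.058*d; F[2]=.075
print("floor pt",F)
hsv=cv2.cvtColor(c["img"],cv2.COLOR_BGR2HSV)
m=(hsv[...,2]>150)&(hsv[...,1]<60)
for u in(430,450,500,515,525,530,535,540):
    v=np.where(m[95:170,u])[0]+95; print(u,v.min() if len(v) else 0,v.max() if len(v) else 0)
for n,(u,v,z) in dict(tip=(367,135,.09),rearTop=(533,131,.105),hookfront=(429,135,.11)).items():
    p=onplane(c,u,v,z);q=p-F;print(n,p,"X",q@d,"Y",q@w)
for u in(430,450,500,515):
    v=np.where(m[95:170,u])[0]+95
    for e in(v.min(),v.max()):
        q=onplane(c,u,e,.105)-F;print(u,e,"X",q@d,"Y",q@w)
# panel
for u,v in((333,180),(356,180)): print("panel",(onplane(c,u,v,.129)-F)@d)
E
```

```text
floor pt [ 0.5470208 -0.002306   0.075    ]
430 120 148
450 120 147
500 118 145
515 118 144
525 118 143
530 119 138
535 124 133
540 0 0
tip [0.50431344 0.03205529 0.09      ] X 0.01858308026160662 Y -0.051567841024539436
rearTop [0.5467754 0.1767831 0.105    ] X 0.16924883915827135 Y -0.05854343412657294
hookfront [0.51870776 0.08040182 0.11      ] X 0.06898152173277938 Y -0.053699643058036886
430 120 X 0.07049390756418433 Y -0.06639309011105715
430 148 X 0.07343745546774884 Y -0.04170234921158724
450 120 X 0.08874143286877617 Y -0.0666639825173207
450 147 X 0.09198602529256518 Y -0.04279166646792921
500 118 X 0.1350917430732608 Y -0.06930899526912161
500 145 X 0.13936865448941999 Y -0.04524594676010161
515 118 X 0.14942520939805848 Y -0.06965321166218941
515 144 X 0.15385116601646873 Y -0.04640546920268536
panel -0.01737120514058638
panel 0.002269773199595394
```

```bash
cat > clr.py <<'E'
import numpy as np
out=np.array([(105,8),(105,22),(75,24),(75,30),(56,30),(56,43),(33,43),(33,30),(-45,30),(-45,27),(-90,22.5),(-180,19.5),(-180,10.5),(-90,7.5),(-45,3),(-45,0),(75,0),(75,6),(105,8)],float)
def dens(P): return np.concatenate([a+(b-a)*np.linspace(0,1,40)[:,None] for a,b in zip(P,P[1:])])
pip=dens(out)
lean=np.radians(12);g0=np.array([0,20.])
R=np.array([[np.cos(lean),-np.sin(lean)],[np.sin(lean),np.cos(lean)]]).T
tool=lambda P:g0+np.array(P,float)@R.T   # rows: (x, up the tool) ; lean towards +x (button)
fing=dens(tool([(-12,-19),(12,-19),(12,54),(-12,54),(-12,-19)])); body=dens(tool([(-43,54),(43,54),(43,180),(-43,180),(-43,54)]))
boxes=[(-500,900,-99,0),(-16,0,-99,54),(190,550,53,67)]
def pose(P,X,L,th):
    t=np.radians(th);x,z=P.T
    return np.c_[X-(x*np.cos(t)-z*np.sin(t)), L+x*np.sin(t)+z*np.cos(t)]
def sd(Q,b):
    dx=np.maximum(b[0]-Q[:,0],Q[:,0]-b[1]);dz=np.maximum(b[2]-Q[:,1],Q[:,1]-b[3])
    return (np.hypot(np.maximum(dx,0),np.maximum(dz,0))+np.minimum(np.maximum(dx,dz),0)).min()
def run(W,n=4):
    W=np.array(W,float)
    for a,b in zip(W,W[1:]):
        for f in np.linspace(0,1,n,endpoint=False):
            w=a+(b-a)*f
            print(np.round(w,1),"pip",[round(sd(pose(pip,*w),k),1) for k in boxes],"grip",[round(min(sd(pose(q,*w),k) for q in(fing,body)),1) for k in boxes])
E
python3 -c "
from clr import *
print(tool([(0,54)]))
run([(124,0,0),(124,22,8),(110,46,17),(80,66,22),(50,78,26),(25,85,28),(5,95,28),(5,190,28)])"
```

```text
[[11.2272313  72.81997044]]
[124.   0.   0.] pip [np.float64(0.0), np.float64(19.0), np.float64(28.0)] grip [np.float64(-1.1), np.float64(71.2), np.float64(38.1)]
[124.    5.5   2. ] pip [np.float64(3.9), np.float64(19.3), np.float64(24.6)] grip [np.float64(4.7), np.float64(75.0), np.float64(37.6)]
[124.  11.   4.] pip [np.float64(7.9), np.float64(19.8), np.float64(21.2)] grip [np.float64(10.5), np.float64(79.2), np.float64(37.7)]
[124.   16.5   6. ] pip [np.float64(8.1), np.float64(20.4), np.float64(17.8)] grip [np.float64(16.2), np.float64(83.9), np.float64(38.5)]
[124.  22.   8.] pip [np.float64(7.3), np.float64(21.1), np.float64(14.4)] grip [np.float64(22.0), np.float64(89.0), np.float64(39.8)]
[120.5  28.   10.2] pip [np.float64(6.3), np.float64(18.6), np.float64(11.8)] grip [np.float64(28.3), np.float64(92.0), np.float64(43.6)]
[117.   34.   12.5] pip [np.float64(5.3), np.float64(19.3), np.float64(9.5)] grip [np.float64(34.4), np.float64(95.5), np.float64(47.4)]
[113.5  40.   14.8] pip [np.float64(4.3), np.float64(24.8), np.float64(7.6)] grip [np.float64(39.8), np.float64(99.4)
[... 2032 characters left out ...]
.9)]
[10.  92.5 28. ] pip [np.float64(17.3), np.float64(38.7), np.float64(30.0)] grip [np.float64(88.6), np.float64(40.3), np.float64(141.5)]
[ 5. 95. 28.] pip [np.float64(19.8), np.float64(38.6), np.float64(30.4)] grip [np.float64(91.1), np.float64(41.4), np.float64(147.0)]
[  5.  118.8  28. ] pip [np.float64(43.5), np.float64(59.5), np.float64(17.0)] grip [np.float64(114.8), np.float64(64.2), np.float64(162.0)]
[  5.  142.5  28. ] pip [np.float64(67.3), np.float64(80.5), np.float64(18.8)] grip [np.float64(138.6), np.float64(87.1), np.float64(178.9)]
[  5.  166.2  28. ] pip [np.float64(91.0), np.float64(101.5), np.float64(32.0)] grip [np.float64(162.3), np.float64(110.3), np.float64(194.3)]
```

>>> {"name": "apply_moves", "arguments": {
  "increments": [
    [[-0.01, 0.45, 0.1, 0, 0, -0.99, -0.18], [-0.01, 0.45, 0, 0, 0, -0.99, -0.18], [-0.01, 0.45, 0, 0, 0, -0.99, -0.18], [-0.01, 0.45, 0, 0, 0, -0.99, -0.18], [0, 0, 0, 0, 0, -0.99, -0.18], [0, 0, 0, 0, 0, -0.99, -0.18], [0, 0, 0, 0, 0, -0.99, -0.18], [0, 0, 0, 0, 0, -0.99, -0.18], [0, 0, 0, 0, 0, -0.99, -0.18], [0, 0, 0, 0, 0, -0.99, -0.18], [0, 0, 0, 0, 0, -0.99, -0.18], [0, 0, 0, 0, 0, -0.99, -0.18], [0, 0, 0, 0, 0, -0.99, -0.18], [0, 0, 0, 0, 0, -0.99, -0.18], [0, 0, 0, 0, 0, -0.99, -0.18], [0, 0, 0, 0, 0, -0.99, -0.18], [0, 0, 0, 0, 0, -0.99, -0.18], [0, 0, 0, 0, 0, -0.99, -0.18], [0, 0, 0, 0, 0, -0.99, -0.18], [0, 0, 0, 0, 0, -0.99, -0.18]]
  ]
}}

```text
t: 11.22
ee_pos: [0.525, 0.0307, 0.2918]
tcp_rot: [0.757, 0.653, -0.001, -0.001]
force: [0.0, 0.1, 0.2]
gripper_width: 0.0499
finger_force: 0.0
```

>>> {"name": "apply_moves", "arguments": {
  "increments": [
    [[0.036, 0.41, 0, 0, 0, -0.975, -0.18], [0.036, 0.41, 0, 0, 0, -0.975, -0.18], [0.036, 0.41, -0.5, 0.961, -0.277, 0, -0.18], [0.036, 0.41, -0.5, 0.961, -0.277, 0, -0.18], [0.036, 0.41, -0.6, 0.961, -0.277, 0, -0.18], [0, 0, 0, 0, 0, 0, -0.18], [0, 0, 0, 0, 0, 0, -0.18]]
  ]
}}

```text
t: 12.1
ee_pos: [0.5347, 0.1327, 0.2139]
tcp_rot: [0.795, 0.598, 0.083, -0.062]
force: [0.2, -0.2, 0.5]
gripper_width: 0.0503
finger_force: 0.0
```

```bash
python3 - <<'E'
from h import *
from scipy.spatial.transform import Rotation as R
c=manip.camera("wrist");s=manip.read_state()
cv2.imwrite("pics/w3.png",c["img"])
print(s["ee_pos"],s["joints"]);M=R.from_quat(s["tcp_rot"]).as_matrix();print(np.round(M,3))
a=M[:,2];p=s["ee_pos"]
print("axis hits z=.097 at",p+a*(.097-p[2])/a[2])
for P in ((.5339,.1333,.105),):print(proj(c,np.array(P)))
E
```

```text
[0.53487726 0.13275996 0.21425914] [-0.06082605  0.37965897  1.43388927  0.211846    1.28643647  0.16438821]
[[ 0.271  0.961  0.059]
 [ 0.94  -0.277  0.199]
 [ 0.207  0.002 -0.978]]
axis hits z=.097 at [0.54194126 0.15656472 0.097     ]
(np.float64(281.58327659224875), np.float64(249.43370239200001))
```

View pics/w3.png

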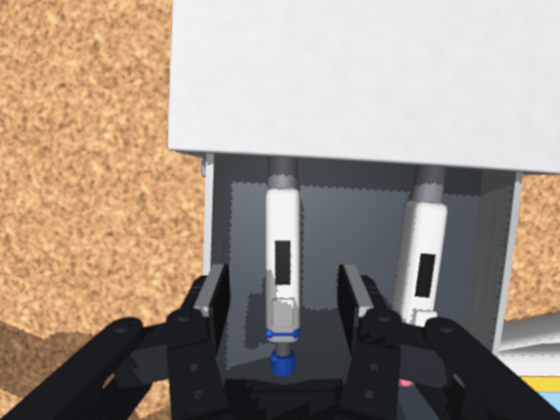

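The pipette lies along column 283, between the fingers and parallel to them (rear of grip at (283,187), button (283,362)), as predicted; descend and grip.

>>> {"name": "apply_moves", "arguments": {
  "increments": [
    [[0, 0, -0.37, 0, 0, 0, -0.18], [0, 0, -0.37, 0, 0, 0, -0.18], [0, 0, -0.37, 0, 0, 0, -0.18], [0, 0, -0.37, 0, 0, 0, -0.18], [0, 0, -0.37, 0, 0, 0, -0.18], [0, 0, -0.37, 0, 0, 0, -0.18], [0, 0, 0, 0, 0, 0, -0.18], [0, 0, 0, 0, 0, 0, 1], [0, 0, 0, 0, 0, 0, 1], [0, 0, 0, 0, 0, 0, 1], [0, 0, 0, 0, 0, 0, 1], [0, 0, 0, 0, 0, 0, 1]]
  ]
}}

```text
t: 13.65
ee_pos: [0.5351, 0.1332, 0.1037]
tcp_rot: [0.795, 0.598, 0.085, -0.062]
force: [-1.4, -1.3, 6.4]
gripper_width: 0.0252
finger_force: 59.8
```

>>> {"name": "apply_moves", "arguments": {
  "increments": [
    [[0.007, 0.026, 0.145, -0.641, 0.185, 0, 1], [0.007, 0.026, 0.145, -0.641, 0.185, 0, 1], [0.007, 0.026, 0.145, -0.641, 0.185, 0, 1], [-0.013, -0.046, 0.115, -0.541, 0.156, 0, 1], [-0.013, -0.046, 0.115, -0.541, 0.156, 0, 1], [-0.013, -0.046, 0.115, -0.541, 0.156, 0, 1], [-0.013, -0.046, 0.115, -0.541, 0.156, 0, 1], [0, 0, 0, 0, 0, 0, 1], [0, 0, 0, 0, 0, 0, 1]]
  ]
}}

```text
t: 14.78
ee_pos: [0.5327, 0.128, 0.147]
tcp_rot: [0.798, 0.601, -0.035, 0.026]
force: [-0.2, -0.3, -1.4]
gripper_width: 0.0245
finger_force: 58.9
```

```bash
python3 - <<'E'
from h import *
c=manip.camera("scene");w=manip.camera("wrist")
a=cv2.resize(c["img"][110:270,250:440],(450,379),interpolation=cv2.INTER_CUBIC);b=cv2.resize(w["img"][100:400,150:420],(341,379))
cv2.imwrite("pics/x1.png",np.hstack([a,b]));s=manip.read_state();print(s["ee_pos"],s["force"],s["tcp_rot"])
E
```

```text
[0.53269456 0.12783577 0.14690631] [-0.14409869  0.18275839 -0.69318715] [ 0.79837193  0.60058581 -0.03496699  0.02600485]
```

View pics/x1.png

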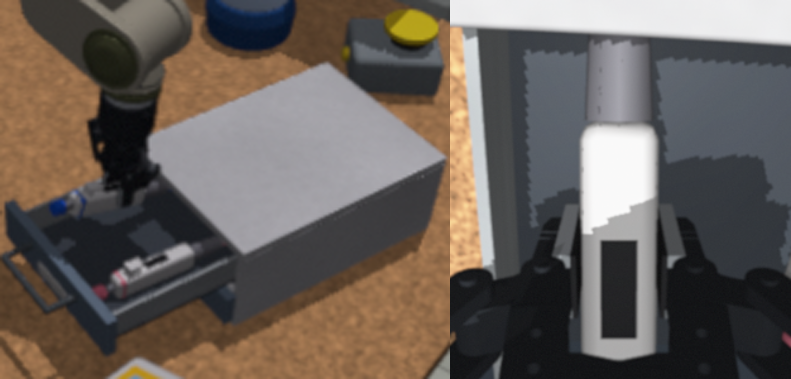

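The pipette is in the fingers (button at (62,207) in the left half), slanting, drawer still open and no notable wrist force; carry on.

>>> {"name": "apply_moves", "arguments": {
  "increments": [
    [[-0.038, -0.133, 0.096, -0.3, 0.087, 0, 1], [-0.038, -0.133, 0.096, -0.3, 0.087, 0, 1], [-0.038, -0.133, 0.096, -0.3, 0.087, 0, 1], [-0.038, -0.133, 0.096, -0.3, 0.087, 0, 1], [-0.039, -0.136, 0.056, -0.24, 0.069, 0, 1], [-0.039, -0.136, 0.056, -0.24, 0.069, 0, 1], [-0.039, -0.136, 0.056, -0.24, 0.069, 0, 1], [-0.039, -0.136, 0.056, -0.24, 0.069, 0, 1], [0, 0, 0, 0, 0, 0, 1]]
  ]
}}

```text
t: 16.0
ee_pos: [0.5174, 0.0739, 0.1776]
tcp_rot: [0.793, 0.597, -0.097, 0.073]
force: [0.1, 0.6, -0.8]
gripper_width: 0.0248
finger_force: 58.9
```

>>> {"name": "apply_moves", "arguments": {
  "increments": [
    [[-0.045, -0.154, 0.043, -0.16, 0.046, 0, 1], [-0.045, -0.154, 0.043, -0.16, 0.046, 0, 1], [-0.045, -0.154, 0.043, -0.16, 0.046, 0, 1], [-0.055, -0.192, 0.1, 0, 0, 0, 1], [-0.055, -0.192, 0.1, 0, 0, 0, 1], [0, 0, 0, 0, 0, 0, 1], [0, 0, 0, 0, 0, 0, 1]]
  ]
}}

```text
t: 16.88
ee_pos: [0.5052, 0.0318, 0.1939]
tcp_rot: [0.791, 0.595, -0.111, 0.084]
force: [0.6, 0.1, -0.6]
gripper_width: 0.025
finger_force: 58.9
```

Now straight up.

>>> {"name": "apply_moves", "arguments": {
  "increments": [
    [[0, 0, 0.2, 0, 0, 0, 1], [0, 0, 0.25, 0, 0, 0, 1], [0, 0, 0.25, 0, 0, 0, 1], [0, 0, 0.25, 0, 0, 0, 1], [0, 0, 0.25, 0, 0, 0, 1], [0, 0, 0.25, 0, 0, 0, 1], [0, 0, 0.25, 0, 0, 0, 1], [0, 0, 0.25, 0, 0, 0, 1], [0, 0, 0.25, 0, 0, 0, 1], [0, 0, 0.15, 0, 0, 0, 1], [0, 0, 0, 0, 0, 0, 1], [0, 0, 0, 0, 0, 0, 1], [0, 0, 0, 0, 0, 0, 1]]
  ]
}}

```text
t: 18.5
ee_pos: [0.5051, 0.0319, 0.311]
tcp_rot: [0.791, 0.595, -0.112, 0.083]
force: [0.5, 0.5, -1.6]
gripper_width: 0.0248
finger_force: 58.9
```

```bash
python3 - <<'E'
from h import *
c=manip.camera("scene");w=manip.camera("side")
a=cv2.resize(c["img"][90:270,230:440],(440,377),interpolation=cv2.INTER_CUBIC);b=cv2.resize(w["img"][60:260,180:370],(358,377),interpolation=cv2.INTER_CUBIC)
cv2.imwrite("pics/x2.png",np.hstack([a,b]));s=manip.read_state();print(s["ee_pos"],s["force"],s["dq"].round(4))
E
```

```text
[0.50512069 0.03185951 0.31114913] [ 0.07527139  0.01369556 -0.98896244] [-0.0003 -0.0012 -0.0003 -0.0004  0.0002  0.0014]
```

View pics/x2.png

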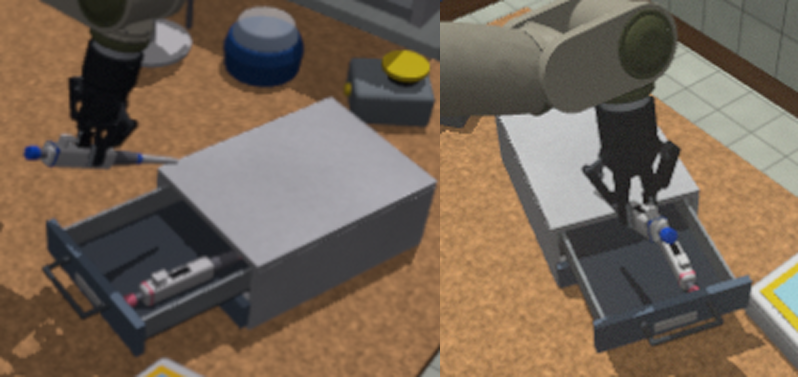

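The pipette is held out clear above the open drawer (button (30,153), nozzle (180,160) in the left half), pink one still in the drawer; check the slant numerically and hand in.

```bash
python3 - <<'E'
from h import *
c=manip.camera("scene");D=np.array([.277,.961,0]);p=manip.read_state()["ee_pos"]
n=p+D*.1525-[0,0,.097];b=p-D*.099+[0,0,.037]
e1,e2=np.subtract(proj(c,n),(315.9,166.4)),np.subtract(proj(c,b),(243.4,163));print(n,proj(c,n),proj(c,b),e1,e2)
if abs(e1).max()<6 and abs(e2).max()<6: print(manip.job_done())
E
```

```text
[0.54738487 0.17840628 0.21422015] (np.float64(313.1049133759521), np.float64(166.46958497491408)) (np.float64(242.57440607995593), np.float64(162.55802459785644)) [-2.79508662  0.06958497] [-0.82559392 -0.4419754 ]
the job is handed in; nothing more can be done
None
```

I handed the job in at about 18.5 s: the blue pipette is held about 28° nozzle-down, its nozzle about 0.21 m up, above the cabinet's top; the drawer stands open, with the pink pipette in it. The hand-in gave no verdict.

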